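# Pin the cookbook stand and set the recipe notebook on it

## Robot

A 6-joint arm with a two-finger parallel gripper is mounted at the origin on a cart in front of the work surface, level with it; the furniture and walls round the work are solid. World frame = base frame: x ahead of the robot, y to its left, z up, the work surface at z = 0. Lengths are in mm, angles in rad, forces in N, time in s.
With the tool pointing down it reaches from about 325 to 775 mm from the base axis. Payload 5.5 kg.
Tool frame: the origin (TCP) lies between the finger pads; the fingertips stand 22 mm ahead of it and the grasp point (between the pads) lies 3 mm ahead of it; z points along the fingers, y is the line along which they close (so a half turn about z gives the same grasp; the last joint's range is limited). The gripper opens to 88 mm and grips with 3 to 60 N. Pads are 20 mm wide; open, the fingers measure 115 mm over their backs; the gripper's body (75 mm by 178 mm) begins 61 mm behind the grasp point.
Start: joints at [1.174, 0.091, 1.231, -0, 1.82, -0.057], TCP at [199.984, 565.706, 244.631] pointing down, gripper open.
Joint ranges: [-2.87, 2.87], [-0.86, 2.18], [0.17, 2.46], [-1.51, 4.65], [0.06, 2.69], [-2.65, 2.65]. Speed limits (rad/s): [2.57, 2.57, 3.01, 3.14, 3.14, 3.14].

## Interface

Orientations are given as a unit quaternion [w, x, y, z].
In Python, from workcell import robot gives the robot as it stands.
- The arm moves only by the tool jog_arm, never from a script. Its argument "targets" is a list of rows, each an object of numbers: "grip": the opening, from 0 (shut) to 1 (fully open); "x", "y", "z": the shift along the tool's x, y, z in normalised numbers (1 is 0.75 m); "turn": the turn about the tool's z in parts of the range, where 1.0 means 4 rad. In form: [{"grip": .., "x": .., "y": .., "z": .., "turn": ..}, ...]. A call has 1 to 10 rows; each row is the pose to reach, as a shift and turn from the pose commanded when the call began, along the tool's axes at that moment; what a row does not reach only later rows make up. A row lasts 1/8 s, in which the tool goes at most 62.5 mm and 10.7 degrees, less where a joint would pass 70% of its speed; a pose out of reach is approached as far as the arm can. A call with a gripper value outside its range is refused whole. The fingers move at their own pace and stop on an object; the grip force is fixed at half the most. Time passes only in rows, so rows that repeat a pose let the fingers close. It gives the time, the measured TCP pose, the force, the opening and the grip force at its end, in the units of the state.
- robot.get_state(): the state, without advancing time (a new reading comes with each control period).
- robot.read_camera(name): name is "scene" or "top"; returns (picture, depth): 420x560x3 uint8, blue, green, red; 420x560 float32, mm along the optical axis (not along the pixel's ray), 0 where there is no reading.
- robot.calibration(name): a dict with "K" (3x3 intrinsics, pixels), "eye" and "orientation" of the camera in the world. Camera axes: x right, y down, z forward; pixel columns grow to the right and rows downward; lengths in mm; the calibration is good to about 2 mm. A picture is of the moment at which its call begins. calibration takes no time and is no camera call.
- robot.job_done(): hands the job in; it is judged then, once.
Trained networks look in the newest picture that a camera, given by its name, has taken for a name from the list of things; names that differ only in an ending like _2 or _b are one class to them, and where a whole thing is asked for, a point or a joint stands for the part that bears it (a point fixed in the world has none). Each returns a list of dicts, best first, with "conf" (0 to 1); they miss things now and then, are a little off and sometimes report something else, mostly with a low value. They report only what shows in the picture. A call takes as long as a camera call. They do not tell look-alikes from the thing itself.
- robot.recognise(camera, label): "at" ([column, row] as shares, 0 to 1, of the picture: columns of its width, rows of its height, amid what is visible of it).
- robot.spot_point(camera, label): "at" ([column, row] as shares, 0 to 1, of the picture: columns of its width, rows of its height: a listed point, or the origin of a listed thing).
The state is a dict: "time_s": time; "q": joint angles; "joint_vel": joint speeds; "effort": joint torques, N m; "tool_pos": TCP position; "orientation": TCP orientation; "force": force on the tool from outside, world axes, zero at the start; "wrist_torque": the same for the moment, N m; "grip_width": finger opening in mm; "grip_force": force on a finger pad.
Only numpy, scipy, OpenCV 4.12 (cv2) and the standard library are available. Lean on these libraries where they do the work, as an engineer would, in place of code of your own. Each camera call takes 0.05 s, during which the arm holds its last target. There are 200 camera calls.

## Task

Lock the tilting rest of the cookbook stand: push the loose flat-headed steel pin through the fork and the lug at the stand's right-hand side until its head is fully home against the fork. Then take the notebook out of the wire rack and set it, without dropping it, in the middle of the stand's ledge so that it leans flat against the rest, held in by the lip. Leave the mug and the lemon where they are.

Things in the scene. Friction and masses are not known exactly. Their poses are not given: they have to be found in the camera images.
- pin: flat-headed steel pin lying level on the worktop, 0.07 kg. Origin on its axis at the shoulder (head meets shank), 5 mm up; +x along the axis to the nose, at the start within 0.4 rad of world +y. Round shank 10 mm thick, 52 mm long, its last 12 mm tapering to 4 mm. Head: flat tab with a 12 mm hole in it, x -34 to 0, 26 mm wide (y), 10 mm thick (z)
- stand: cookbook stand, fixed, yaw within 0.25 rad of 0. Origin on the worktop; x away from the reader, y to the left, z up. Beech base x -88 to 78, y -144 to 92, top at z 18 mm. At its right (-y) end a steel fork: two upright ears 40 mm wide (x), 8 mm thick (y), up to z 80 mm, 12 mm apart, the rest's 8 mm lug between them. All three have a 13 mm hole, in line along y at x 12, z 60 mm
- fork_hole (a point): mouth of the hole on the outer (-y) face of the outer ear, stand (12, -144, 60) mm; axes as the stand's. The pin goes in here along the stand's +y and is home when its shoulder meets this face. The passage through ears and lug is 28 mm long and open at the far end; nothing stands beside it on the -y side
- rest (a joint): tilt of the rest about its spindle, rad: 0 (start) = against its stop, leaning back 0.436 rad from vertical, lug and fork holes in line; grows to 1.0 as it folds down backward. Friction holds the bare rest at 0 but not with the notebook on it; with the pin in, it gives at most about 0.06
- ledge (a point): middle of the corner line of ledge and rest; moves with the rest: z up the slope of the rest, x backward through it, y along the ledge. Wooden rest board: face at x 0, y -84 to 84, z up to 140 mm, 10 mm thick. The ledge is square to it, surface at z 0, 32 mm deep (x -32 to 0), then a lip 6 mm thick and 14 mm high
- notebook: beige spiral notebook, 208 x 150 x 10 mm (13 mm at the spiral on one long side), about 0.2 kg, upright in the rack's middle slot. Origin in the middle of the back cover; x along the 208 mm (up at the start), y along the 150 mm, z through it to the front cover at z 10 mm (facing the robot at the start). Its top edge is 0.224 m high; it may lean by up to 0.1 rad
- rack: low steel wire rack, fixed, 100 x 106 mm, 88 mm high, yaw within 0.25 rad of 0. Origin on the worktop under its middle; x away from the robot across the slots. Four hoops of 6 mm wire, 20 mm apart; the notebook stands in the middle slot (x 0), 14 mm wide, on wires 15 mm above the worktop
- mug: spotted mug, 93 mm high, about 90 mm across plus handle; to be left alone. Origin at its underside
- lemon: yellow lemon, 71 x 53 x 51 mm; to be left alone. Origin at its underside at the start
There are look-alikes about, which are no part of the job. Of the things like the pin, leave any that is green or orange; of the rest the larger one is meant.

How it is judged (in metres and radians):
On the way, in this order (a step that is already met when the one before it is completed fails the run):
1. the pin is home in fork and lug, rest upright (y of pin in the frame of fork_hole between -0.004 and 0.004 m and distance between pin and fork_hole below 0.006 m and angle between the x axis of pin and the y axis of stand, either way round below 0.2 rad and value of joint rest below 0.09 rad), for 0.2 s.
2. the notebook leans on the rest, on the ledge (angle between the z axis of notebook and the x axis of ledge, either way round below 0.15 rad and z of notebook in the frame of ledge below 0.12 m and contact force between notebook and stand above 0.2 N), for 0.2 s.
At the end, for the whole second after the job is handed in: Pin shoulder within 4 mm of the fork's outer face, in the hole, in line to 0.2 rad; rest upright (under 0.09 rad); notebook, any edge down and either cover out, on the ledge behind the lip, flat on the rest to 0.15 rad, middle within 45 mm of the ledge's; all at rest (all of step 1 and angle between the z axis of notebook and the x axis of ledge, either way round below 0.15 rad and x of notebook in the frame of ledge between -0.018 and 0.006 m and y of notebook in the frame of ledge between -0.045 and 0.045 m and z of notebook in the frame of ledge between 0.06 and 0.12 m and linear speed of each of notebook, pin below 0.02 m/s); the robot touches nothing.
It fails at once if the notebook is dropped (falls faster than 0.75 m/s out of the fingers) (linear speed of notebook above 0.75 m/s and contact force between the fingers and notebook below 0.05 N).
It fails at once if the mug or the lemon is shifted by more than 40 mm (distance of any of mug, lemon from where it was at the start of the episode above 0.04 m).
It also fails if it takes over 67 s, if anything falls off the work surface, if the arm or the gripper's body presses on something with over 40 N, if the wrist force passes 120 N, or if a joint passes its speed limit or range.

## Working session

There is one attempt and no reset: what is moved stays moved. The work goes in short steps, Python scripts to look and compute and a tool call to move; the robot and the scene stay as the last step left them, time stands still between calls to the robot, and variables do not carry over. Pictures are saved under pics/ and viewed, at most 10 in all, crops included, and the job is handed in when it is done.

Besides the shell and the picture viewer there is one more tool, called after ">>>" as name([rows], argument=value, ...), one row to a line, values as JSON. jog_arm: Moves the arm, as the interface text tells. Its arguments: {"type":"object","properties":{"targets":{"type":"array","items":{"type":"object","properties":{"grip":{"type":"number"},"x":{"type":"number"},"y":{"type":"number"},"z":{"type":"number"},"turn":{"type":"number"}}}}},"required":["targets"]}

```bash
ls; mkdir -p pics
python3 - <<'E'
from workcell import robot
import cv2,numpy as np
for c in("scene","top"):
    p,d=robot.read_camera(c); cv2.imwrite(f"pics/{c}0.png",p); np.save(f"pics/{c}0.npy",d)
    k=robot.calibration(c); print(c,k)
    for l in("pin","stand","fork_hole","ledge","notebook","rack","mug","lemon"):
        print(l,[(np.round(np.array(r["at"])*[560,420]).tolist(),round(r["conf"],2)) for r in robot.spot_point(c,l)])
print(robot.get_state())
E
```

```text
pics
scene {'K': array([[535.62284222,   0.        , 276.75228335],
       [  0.        , 535.62284222, 209.60691763],
       [  0.        ,   0.        ,   1.        ]]), 'eye': array([  53.96847116, -923.20664335,  755.11746303]), 'orientation': array([-0.45309753,  0.85246893, -0.23158328,  0.11986881])}
pin [([245.0, 268.0], 0.82), ([271.0, 192.0], 0.63), ([289.0, 287.0], 0.62)]
stand [([202.0, 197.0], 0.68)]
fork_hole [([231.0, 208.0], 0.8)]
ledge [([187.0, 191.0], 0.69)]
notebook [([358.0, 303.0], 0.78)]
rack [([349.0, 353.0], 0.83)]
mug [([316.0, 256.0], 0.57)]
lemon [([296.0, 223.0], 0.79)]
top {'K': array([[414.67960495,   0.        , 286.88826062],
       [  0.        , 414.67960495, 213.32164304],
       [  0.        ,   0.        ,   1.        ]]), 'eye': array([368.05388935, -92.06568445, 994.18944875]), 'orientation': array([ 0.06912249, -0.70097256,  0.7074556 , -0.0580183 ])}
pin [([214.0, 185.0], 0.72), ([307.0, 259.0], 0.67), ([376.0, 198.0], 0.45), ([347.0, 234.0], 0.44), ([448.0, 222.0], 0.21)]
stand []
fork_hole [([242.0, 241.0], 0.59)]
ledge [([181.0, 262.0], 0.94)]
notebook [([449.0, 224.0], 0.95)]
rack [([428.0, 233.0], 0.57)]
mug [([320.0, 190.0], 0.89), ([426.0, 234.0], 0.48)]
lemon [([264.0, 184.0], 0.77)]
{'time_s': 0.9, 'q': array([ 1.17429751e+00,  9.10588739e-02,  1.23064586e+00,  3.49902750e-06,
        1.81979614e+00, -5.66928699e-02]), 'joint_vel': array([-0.00040684, -0.00057793, -0.00061505, -0.00069639, -0.00098898,
        0.00036009]), 'effort': array([ 9.56403201e-04, -4.46185005e+01, -4.06514275e+01,  6.98938896e-02,
        1.91352126e-02,  5.91854860e-05]), 'tool_pos': array([199.98947417, 565.71764409, 244.68644809]), 'orientation': array([8.65735849e-06, 1.69086297e-01, 9.85601249e-01, 4.50970810e-05]), 'force': array([ 0.32795345, -0.05424666, -0.4493584 ]), 'wrist_torque': array([-0.00227119, -0.00160262, -0.00111757]), 'grip_force': 0.0, 'grip_width': 87.6062776302324}
```

View pics/scene0.png

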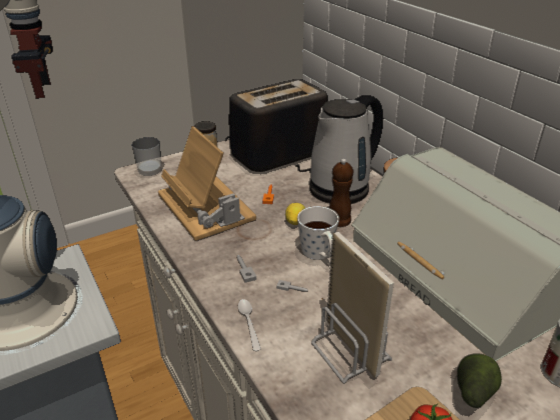

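View pics/top0.png

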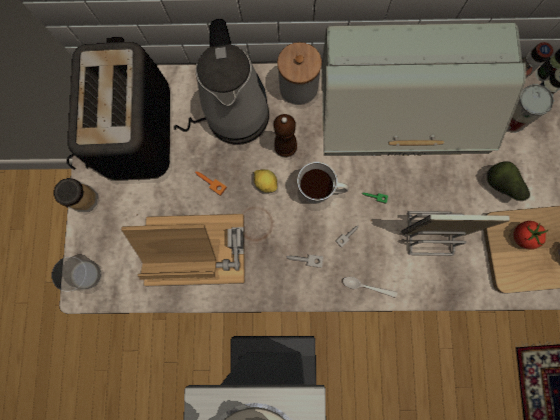

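Scene: the stand is at about (200,195), the notebook in the rack at (358,300). Pin look-alikes in the top view: orange (211,183), green (375,197), grey large (304,260), small grey (346,236). By the description I choose the one at (304,260). I'll check it in a close crop and measure.

```bash
cat > h.py <<'E'
import numpy as np,cv2
from workcell import robot
from scipy.spatial.transform import Rotation as R
def rot(q): return R.from_quat(q,scalar_first=True).as_matrix()
def cloud(c,d):
    k=robot.calibration(c);K=k["K"];v,u=np.mgrid[:d.shape[0],:d.shape[1]]
    P=np.stack([(u-K[0,2])/K[0,0]*d,(v-K[1,2])/K[1,1]*d,d],-1)
    return P@rot(k["orientation"]).T+k["eye"]
def proj(c,p):
    k=robot.calibration(c);q=(np.atleast_2d(p)-k["eye"])@rot(k["orientation"]);q=q@k["K"].T
    return q[:,:2]/q[:,2:]
def ray(c,uv,z):
    k=robot.calibration(c);r=rot(k["orientation"])@np.linalg.inv(k["K"])@[*uv,1]
    return k["eye"]+r*(z-k["eye"][2])/r[2]
E
python3 - <<'E'
from h import *
np.set_printoptions(precision=1,suppress=True)
t=cv2.imread("pics/top0.png");s=cv2.imread("pics/scene0.png")
a=cv2.resize(t[180:300,110:260],None,fx=4,fy=4,interpolation=cv2.INTER_CUBIC)[:,:]
b=cv2.resize(t[220:280,280:380],None,fx=4,fy=4,interpolation=cv2.INTER_CUBIC)
cv2.imwrite("pics/c1.png",cv2.resize(b,None,fx=1.8,fy=1.8))
cv2.imwrite("pics/c2.png",cv2.resize(s[120:245,150:270],None,fx=4.8,fy=4.8,interpolation=cv2.INTER_CUBIC))
D=np.load("pics/top0.npy");C=cloud("top",D)
for n,uv in dict(pin=(304,260),pinhead=(315,260),small=(346,236),table=(280,290),forktop1=(238,232),noteb=(430,217),noteb2=(490,220),mug=(318,182),lemon=(264,182),toaster=(100,70)).items(): print(n,C[uv[1],uv[0]])
h=C[...,2]
m=((h>4)&(h<20)).astype(np.uint8);m[:, :285]=0;m[:,335:]=0;m[:250]=0;m[275:]=0
P=C[m>0];print(len(P),P.min(0),P.max(0))
E
```

```text
pin [ 434.7 -116.8   10.1]
pinhead [ 435.1 -143.2    1.5]
small [ 491.  -217.9    8.9]
table [365.5 -59.5   0.8]
forktop1 [493.5  31.   79.2]
noteb [ 498.  -347.8  226.4]
noteb2 [ 491.4 -459.2  224.9]
mug [ 611.8 -150.9   57.7]
lemon [614.7 -24.8  52.4]
toaster [828.  314.3 189.5]
275 [ 402.2 -187.4    4. ] [459.  -74.   15.6]
```

View pics/c1.png

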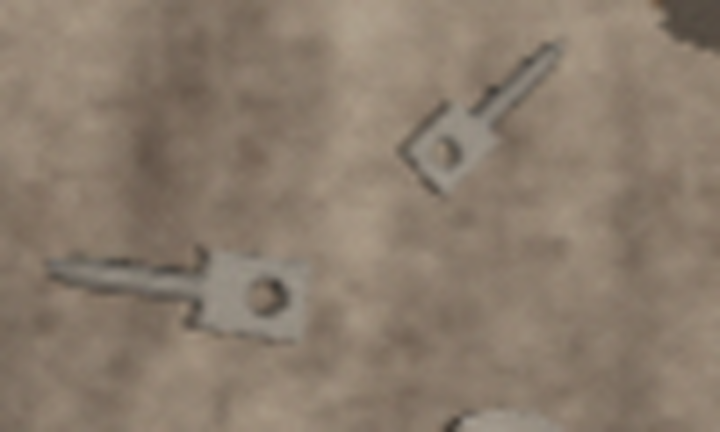

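View pics/c2.png

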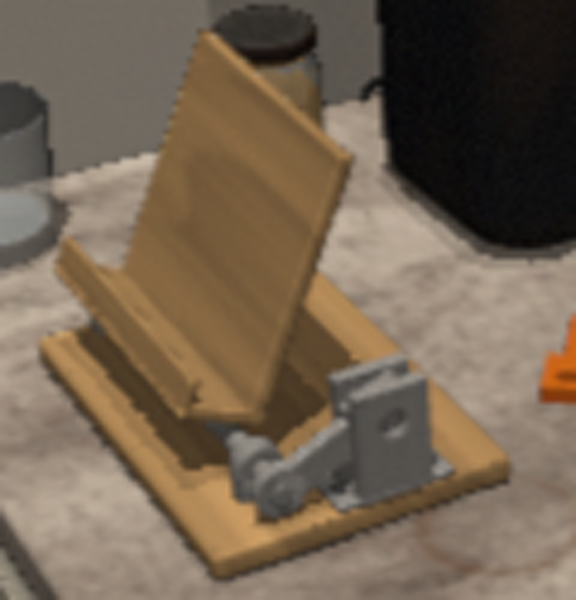

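The close crop (x7.2) confirms the larger grey pin: shoulder about (203,287), so (308,260) in the top picture, with the nose at (287,257). The small one is clearly smaller. In the stand crop the outer ear's hole is at scene pixel (232,207.5). Next I fit the poses of the stand, pin and notebook.

Run:
```python
from h import *
from scipy.optimize import minimize
np.set_printoptions(precision=1,suppress=True)
D=np.load("pics/top0.npy");C=cloud("top",D);T=cv2.imread("pics/top0.png")
g=C[300:305,200:300,2];print("table z",C[270:300,255:300,2].mean())
# pin
for z,uv in((5,(308.2,259.9)),(5,(286.9,257.2)),(10,(322.1,262)),):print("pin",ray("top",uv,z))
# pin mask via depth
def box(z0,z1,u0,u1,v0,v1):
    m=np.zeros(D.shape,bool);m[v0:v1,u0:u1]=1;m&=(C[...,2]>z0)&(C[...,2]<z1)&(D>0);return C[m]
# stand base
P=box(12,24,120,260,205,295);r=cv2.minAreaRect(P[:,:2].astype(np.float32));print("base",r,len(P),P[:,2].mean())
hsv=cv2.cvtColor(T,cv2.COLOR_BGR2HSV);
# fork tops
F=box(74,84,215,255,215,280);print("fork top",len(F),F.min(0),F.max(0),F.mean(0),cv2.minAreaRect(F[:,:2].astype(np.float32)))
# hole
print("hole via scene z60",ray("scene",(231.9,207.5),60), "spot top",ray("top",(242,241),60))
# rest plane
S=box(60,175,120,222,222,262)
c=np.median(S,0)
for _ in range(5):
    c=S.mean(0);n=np.linalg.svd(S-c)[2][2];S=S[abs((S-c)@n)<4]
print("rest",c,n*np.sign(n[2]),len(S),"tilt",np.arcsin(abs(n[2])),"yaw",np.arctan2(n[1],n[0]))
# notebook
N=box(205,235,395,520,195,245);print("nb top",len(N),N.min(0),N.max(0),cv2.minAreaRect(N[:,:2].astype(np.float32)),N[:,2].mean())
d=np.load("pics/scene0.npy");Q=cloud("scene",d)
q=Q[250:300,337:350].reshape(-1,3);q=Q[270:310,340:375].reshape(-1,3)
for _ in range(5):
    c=q.mean(0);n=np.linalg.svd(q-c)[2][2];q=q[abs((q-c)@n)<4]
print("nb face",c,n,len(q))
```

```text
table z 3.9406739369637394
pin [ 435.2 -126.9    5. ]
pin [442.1 -76.4   5. ]
pin [ 429.7 -159.4   10. ]
base ((462.74017333984375, 144.66131591796875), (165.34576416015625, 235.9384002685547), 1.1429237127304077) 2678 18.898485955382583
fork top 186 [462.   26.4  74. ] [500.6  55.8  83.5] [481.5  41.6  79.7] ((481.34228515625, 41.14930725097656), (38.91276550292969, 29.039329528808594), 0.7937200665473938)
hole via scene z60 [482.1  26.6  60. ] spot top [475.5  24.3  60. ]
rest [462.3 168.6 121.1] [-0.9 -0.   0.4] 2469 tilt 0.4369311717500055 yaw -3.1199692412493456
nb top 560 [ 489.8 -494.6  205.1] [ 503.3 -344.7  228.5] ((496.5354309082031, -419.697998046875), (150.0057830810547, 11.561939239501953), 89.23678588867188) 221.33042789812535
nb face [ 491.  -424.6  156.3] [-1.   0.1 -0. ] 229
```

The manual's scale: shifts go in shares of 0.75 m and turns go in shares of 4 rad. Converting my numbers, -0.5942 m is -0.7923, -0.4566 m is -0.6088, 1.367 rad is 0.3418.

>>> jog_arm([
  {"x": -0.6088,"y": -0.7923,"z": 0.1067,"turn": 0.3418,"grip": 0.6},
  {"x": -0.6088,"y": -0.7923,"z": 0.1067,"turn": 0.3418,"grip": 0.6},
  {"x": -0.6088,"y": -0.7923,"z": 0.1067,"turn": 0.3418,"grip": 0.6},
  {"x": -0.6088,"y": -0.7923,"z": 0.1067,"turn": 0.3418,"grip": 0.6},
  {"x": -0.6088,"y": -0.7923,"z": 0.1067,"turn": 0.3418,"grip": 0.6},
  {"x": -0.6088,"y": -0.7923,"z": 0.1067,"turn": 0.3418,"grip": 0.6},
  {"x": -0.6088,"y": -0.7923,"z": 0.1067,"turn": 0.3418,"grip": 0.6},
  {"x": -0.6088,"y": -0.7923,"z": 0.1067,"turn": 0.3418,"grip": 0.6},
  {"x": -0.6088,"y": -0.7923,"z": 0.1067,"turn": 0.3418,"grip": 0.6},
  {"x": -0.6088,"y": -0.7923,"z": 0.1067,"turn": 0.3418,"grip": 0.6},
])

```text
time_s: 2.15
tool_pos: [393.0, -27.2, 178.5]
orientation: [0.001, 0.754, 0.657, 0.001]
force: [0.2, -0.2, -0.1]
grip_width: 52.8
grip_force: 0.0
```

```bash
cat >> h.py <<'E'
def to(x,y,z,yaw):
    "shift (m) and turn that bring the TCP to world x,y,z (mm), tool y axis at yaw"
    s=robot.get_state();A=rot(s["orientation"]);d=A.T@(np.array([x,y,z])-s["tool_pos"])/1000
    cy=np.arctan2(A[1,1],A[0,1]);t=(cy-yaw+np.pi)%(2*np.pi)-np.pi
    print("t",round(s["time_s"],2),"pos",s["tool_pos"].round(1),"yaw",round(cy,3),"F",s["force"].round(1),"gw",round(s["grip_width"],1),"q6",s["q"][5].round(2),"| shift",d.round(4),"turn",round(t,3))
E
python3 -c "
from h import *
to(432.5,-146.7,24.5,-.136)"
```

```text
t 2.15 pos [393.  -27.2 178.5] yaw -0.136 F [ 0.2 -0.2 -0.1] gw 52.8 q6 -0.02 | shift [-0.1131  0.055   0.1541] turn -0.0
```

In the tool's units: -0.113 m is -0.1507, 0.09 m is 0.12.

>>> jog_arm([
  {"x": -0.1507,"y": 0.0733,"z": 0.12},
  {"x": -0.1507,"y": 0.0733,"z": 0.12},
  {"x": -0.1507,"y": 0.0733,"z": 0.12},
  {"x": -0.1507,"y": 0.0733,"z": 0.12},
])

```text
$.targets[0]: bad value
```

```bash
python3 -c "
from h import *
to(432.5,-146.7,24.5,-.136)"
```

```text
t 2.15 pos [393.  -27.2 178.5] yaw -0.136 F [ 0.2 -0.2 -0.1] gw 52.8 q6 -0.02 | shift [-0.1131  0.055   0.1541] turn -0.0
```

All fields are needed.

In the tool's units: -0.113 m is -0.1507, 0.055 m is 0.0733.

>>> jog_arm([
  {"x": -0.1507,"y": 0.0733,"z": 0.12,"turn": 0,"grip": 0.6},
  {"x": -0.1507,"y": 0.0733,"z": 0.12,"turn": 0,"grip": 0.6},
  {"x": -0.1507,"y": 0.0733,"z": 0.12,"turn": 0,"grip": 0.6},
  {"x": -0.1507,"y": 0.0733,"z": 0.12,"turn": 0,"grip": 0.6},
])

```text
time_s: 2.65
tool_pos: [431.0, -145.3, 86.5]
orientation: [-0.002, 0.754, 0.656, -0.001]
force: [-0.1, 0.6, 0.6]
grip_width: 52.5
grip_force: 0.0
```

```bash
python3 -c "
from h import *
to(432.5,-146.7,24.5,-.136)"
```

```text
t 2.65 pos [ 431.  -145.3   86.5] yaw -0.139 F [-0.1  0.6  0.6] gw 52.5 q6 -0.26 | shift [-0.0012  0.0019  0.062 ] turn -0.003
```

In the tool's units: 0.062 m is 0.0827, 0.002 m is 0.0027.

>>> jog_arm([
  {"x": -0.0013,"y": 0.0027,"z": 0.0533,"turn": 0,"grip": 0.6},
  {"x": -0.0013,"y": 0.0027,"z": 0.0827,"turn": 0,"grip": 0.6},
  {"x": -0.0013,"y": 0.0027,"z": 0.0827,"turn": 0,"grip": 0.6},
  {"x": -0.0013,"y": 0.0027,"z": 0.0827,"turn": 0,"grip": 0.6},
])

```text
time_s: 3.15
tool_pos: [434.7, -145.5, 28.3]
orientation: [0.001, 0.753, 0.658, 0.001]
force: [0.4, 0.6, 0.0]
grip_width: 52.4
grip_force: 0.0
```

```bash
python3 -c "
from h import *
to(432.5,-146.7,24.5,-.136)"
```

```text
t 3.15 pos [ 434.7 -145.5   28.3] yaw -0.135 F [0.4 0.6 0. ] gw 52.4 q6 -0.26 | shift [-0.0015 -0.002   0.0038] turn 0.001
```

In the tool's units: 0.004 m is 0.0053, -0.002 m is -0.0027.

>>> jog_arm([
  {"x": -0.002,"y": -0.0027,"z": 0.0053,"turn": 0,"grip": 0.6},
  {"x": -0.002,"y": -0.0027,"z": 0.0053,"turn": 0,"grip": 0},
  {"x": -0.002,"y": -0.0027,"z": 0.0053,"turn": 0,"grip": 0},
  {"x": -0.002,"y": -0.0027,"z": 0.0053,"turn": 0,"grip": 0},
  {"x": -0.002,"y": -0.0027,"z": 0.0053,"turn": 0,"grip": 0},
  {"x": -0.002,"y": -0.0027,"z": 0.0053,"turn": 0,"grip": 0},
])

```text
time_s: 3.9
tool_pos: [431.7, -147.1, 22.5]
orientation: [0.0, 0.754, 0.657, 0.0]
force: [-0.3, 0.1, 0.9]
grip_width: 25.7
grip_force: 30.0
```

```bash
python3 -c "
from h import *
p,d=robot.read_camera('scene');cv2.imwrite('pics/s1.png',cv2.resize(p[215:315,200:320],None,fx=5,fy=5,interpolation=cv2.INTER_CUBIC))
to(482,-60,110,.021)"
```

```text
t 3.95 pos [ 431.7 -147.1   22.5] yaw -0.136 F [-0.3 -0.1  1. ] gw 25.4 q6 -0.27 | shift [ 0.0931  0.0381 -0.0876] turn -0.157
```

View pics/s1.png

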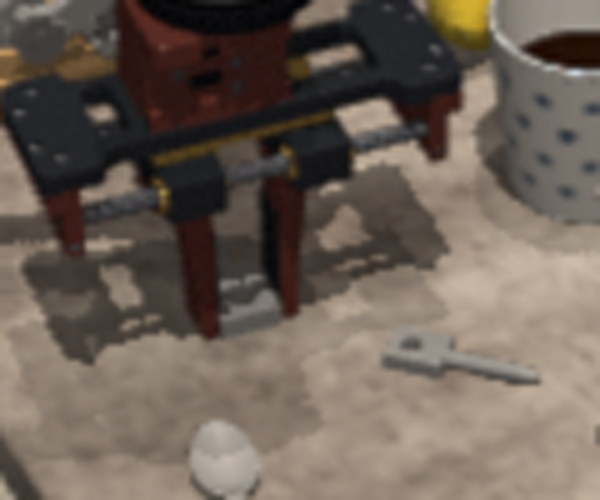

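The picture shows the fingers closed on the head of the large pin, crop (250,315). Opening 25.4 mm fits the 26 mm head. The small pin at (460,355) is untouched. Lift and line up with the hole.

```bash
python3 -c "
from h import *
to(484,-65,77.5,.021)"
```

```text
t 3.95 pos [ 431.7 -147.1   22.5] yaw -0.136 F [-0.3 -0.1  1. ] gw 25.4 q6 -0.27 | shift [ 0.0884  0.0407 -0.055 ] turn -0.157
```

In the tool's units: 0.0884 m is 0.1179, -0.055 m is -0.0733, -0.157 rad is -0.0393.

>>> jog_arm([
  {"x": 0,"y": 0,"z": -0.0533,"turn": 0,"grip": 0},
  {"x": 0,"y": 0,"z": -0.0733,"turn": -0.0125,"grip": 0},
  {"x": 0.06,"y": 0.0267,"z": -0.0733,"turn": -0.0393,"grip": 0},
  {"x": 0.1179,"y": 0.0543,"z": -0.0733,"turn": -0.0393,"grip": 0},
  {"x": 0.1179,"y": 0.0543,"z": -0.0733,"turn": -0.0393,"grip": 0},
  {"x": 0.1179,"y": 0.0543,"z": -0.0733,"turn": -0.0393,"grip": 0},
  {"x": 0.1179,"y": 0.0543,"z": -0.0733,"turn": -0.0393,"grip": 0},
])

```text
time_s: 4.82
tool_pos: [483.4, -65.8, 77.1]
orientation: [-0.0, 0.7, 0.714, -0.0]
force: [-0.1, -0.5, -0.9]
grip_width: 25.7
grip_force: 30.0
```

```bash
python3 -c "
from h import *
p,d=robot.read_camera('scene');q=p.copy()
for w in ((482.1,26.8,60),(483.1,-20,60)): print(proj('scene',w))
cv2.imwrite('pics/s2.png',cv2.resize(p[180:270,180:300],None,fx=6,fy=6,interpolation=cv2.INTER_CUBIC))
to(484,-65,77.5,.021)"
```

```text
[[231.88136135 207.46023109]]
[[241.42483942 217.22221165]]
t 4.88 pos [483.4 -65.8  77.2] yaw 0.019 F [-0.7  0.1 -0.1] gw 25.9 q6 -0.22 | shift [ 0.0008  0.0006 -0.0003] turn -0.002
```

View pics/s2.png

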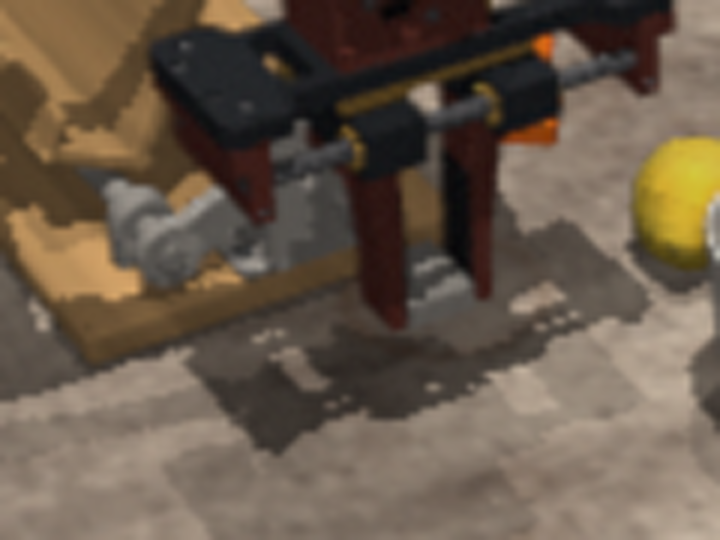

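The pin is held level by its head, crop (440,285), in front of the fork, which the finger mostly hides. Advance in steps and watch the force.

In the tool's units: 0.04 m is 0.0533, -0.0003 m is -0.0004, -0.002 rad is -0.0005.

>>> jog_arm([
  {"x": 0.02,"y": 0.0007,"z": -0.0004,"turn": -0.0005,"grip": 0},
  {"x": 0.0333,"y": 0.0007,"z": -0.0004,"turn": -0.0005,"grip": 0},
  {"x": 0.0467,"y": 0.0007,"z": -0.0004,"turn": -0.0005,"grip": 0},
  {"x": 0.0533,"y": 0.0007,"z": -0.0004,"turn": -0.0005,"grip": 0},
  {"x": 0.0533,"y": 0.0007,"z": -0.0004,"turn": -0.0005,"grip": 0},
])

```text
time_s: 5.5
tool_pos: [483.6, -24.5, 77.6]
orientation: [0.0, 0.699, 0.716, -0.0]
force: [0.1, -0.4, -0.6]
grip_width: 25.6
grip_force: 30.0
```

```bash
python3 -c "
from h import *
to(482.5,6.4,77.5,.021)"
```

```text
t 5.5 pos [483.6 -24.5  77.6] yaw 0.024 F [ 0.1 -0.4 -0.6] gw 25.6 q6 -0.14 | shift [ 0.0309 -0.0003  0.0001] turn 0.003
```

In the tool's units: 0.027 m is 0.036, 0.022 m is 0.0293, 0.002 rad is 0.0005.

>>> jog_arm([
  {"x": 0.0107,"y": 0,"z": 0,"turn": 0.0005,"grip": 0},
  {"x": 0.0213,"y": 0,"z": 0,"turn": 0.0005,"grip": 0},
  {"x": 0.0293,"y": 0,"z": 0,"turn": 0.0005,"grip": 0},
  {"x": 0.036,"y": 0,"z": 0,"turn": 0.0005,"grip": 0},
  {"x": 0.036,"y": 0,"z": 0,"turn": 0.0005,"grip": 0},
])

```text
time_s: 6.12
tool_pos: [482.9, 2.4, 77.6]
orientation: [-0.0, 0.699, 0.715, -0.0]
force: [0.1, -0.1, -0.2]
grip_width: 25.7
grip_force: 30.0
```

```bash
python3 -c "
from h import *
to(482.5,6.4,77.5,.021)"
```

```text
t 6.12 pos [482.9   2.4  77.6] yaw 0.022 F [ 0.1 -0.1 -0.2] gw 25.7 q6 -0.09 | shift [ 0.004  -0.0003  0.0001] turn 0.001
```

Free so far; push until it stops.

In the tool's units: 0.006 m is 0.008, 0.005 m is 0.0067.

>>> jog_arm([
  {"x": 0.004,"y": 0,"z": 0,"turn": 0,"grip": 0},
  {"x": 0.0067,"y": 0,"z": 0,"turn": 0,"grip": 0},
  {"x": 0.008,"y": 0,"z": 0,"turn": 0,"grip": 0},
  {"x": 0.008,"y": 0,"z": 0,"turn": 0,"grip": 0},
])

```text
time_s: 6.62
tool_pos: [482.9, 5.0, 77.7]
orientation: [0.002, 0.7, 0.714, -0.002]
force: [0.9, -10.8, -0.7]
grip_width: 25.6
grip_force: 30.0
```

```bash
python3 -c "
from h import *
to(482.5,6.4,77.5,.021)
p,d=robot.read_camera('scene')
cv2.imwrite('pics/s3.png',cv2.resize(p[160:250,180:280],None,fx=6,fy=6,interpolation=cv2.INTER_CUBIC))"
```

```text
t 6.62 pos [482.9   5.   77.7] yaw 0.019 F [  0.9 -10.8  -0.7] gw 25.6 q6 -0.07 | shift [ 0.0014 -0.0004  0.0002] turn -0.002
```

In the tool's units: 0.002 m is 0.0027.

>>> jog_arm([
  {"x": 0.0027,"y": 0,"z": 0,"turn": 0,"grip": 0},
  {"x": 0.0027,"y": 0,"z": 0,"turn": 0,"grip": 0},
  {"x": 0,"y": 0,"z": 0,"turn": 0,"grip": 0},
])

```text
time_s: 7.05
tool_pos: [482.9, 4.9, 77.7]
orientation: [0.002, 0.7, 0.714, -0.002]
force: [-0.4, -7.8, -1.4]
grip_width: 25.8
grip_force: 30.0
```

```bash
python3 -c "
from h import *
to(482.5,6.4,77.5,.021)"
```

```text
t 7.05 pos [482.9   4.9  77.7] yaw 0.019 F [-0.4 -7.8 -1.4] gw 25.8 q6 -0.07 | shift [ 0.0015 -0.0004  0.0002] turn -0.002
```

In the tool's units: -0.2 m is -0.2667, -0.004 m is -0.0053.

>>> jog_arm([
  {"x": 0,"y": 0,"z": 0,"turn": 0,"grip": 0.55},
  {"x": 0,"y": 0,"z": 0,"turn": 0,"grip": 0.55},
  {"x": -0.0053,"y": 0,"z": 0,"turn": 0,"grip": 0.55},
  {"x": -0.0053,"y": 0,"z": -0.0533,"turn": 0,"grip": 0.55},
  {"x": -0.04,"y": 0,"z": -0.12,"turn": 0,"grip": 0.55},
  {"x": -0.1067,"y": 0,"z": -0.16,"turn": 0,"grip": 0.55},
  {"x": -0.16,"y": 0,"z": -0.2133,"turn": 0,"grip": 0.55},
  {"x": -0.16,"y": 0,"z": -0.2667,"turn": 0,"grip": 0.55},
])

```text
time_s: 8.05
tool_pos: [485.0, -114.2, 278.4]
orientation: [-0.0, 0.701, 0.713, -0.0]
force: [-0.1, 0.9, 0.8]
grip_width: 48.4
grip_force: 0.0
```

```bash
python3 -c "
from h import *
p,d=robot.read_camera('scene');t,e=robot.read_camera('top');np.save('pics/t4.npy',e)
a=cv2.resize(p[160:250,180:280],(500,450),interpolation=cv2.INTER_CUBIC);b=cv2.resize(t[205:295,215:275],(300,450),interpolation=cv2.INTER_CUBIC)
cv2.imwrite('pics/s4.png',np.hstack([a,b]))
C=cloud('top',e);print(C[235:260,238:256,2].round(0).astype(int)[::3])
to(496.5,-419.7,230,0)"
```

```text
[[595 595 596 596 596 595 594 594 593 594 593 591 590  63  60  64  62  60]
 [594 593 594 594 595 594 593 593 591 589 591 589   4   1   2  52  61  60]
 [594 594 593 593 594 594 593 593 592 589 588 584  58  63  61  61  60  61]
 [594 592 593 592 593 590 591 590 588 588 585   3   0   2   2   0  -1   0]
 [592 592 592 590 590 588 588 589 587 584   3   0  -3   0   2  -1   1  -1]
 [591 591 589 591 588 588 588 586 584   1  -2  -1  -1   3   3  -1   1   0]
 [590 588 590 587 587 587 585 582   2   1   3   0  -1   1   2  -4  -1   5]
 [590 587 587 586 585 585 583 580   1   0  -1   2  -1   2   0  -2   1  -2]
 [586 585 585 585 582 583 578   1  -3   1   2  -2   0   3   3   3   2  -1]]
t 8.15 pos [ 486.4 -113.   283. ] yaw 0.02 F [ 1.  -0.7  0.8] gw 48.4 q6 -0.32 | shift [-0.3067  0.0036  0.0537] turn 0.02
```

View pics/s4.png

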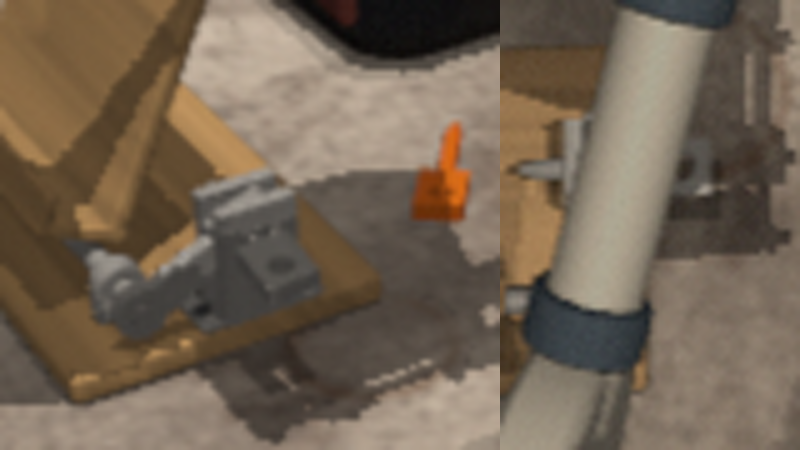

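The scene half shows the pin's head flat against the outer ear, at about (280,265). The top half shows the nose sticking out past the inner ear at (530,168), so the pin is home. Next the notebook: check for clearance, then move over it.

```bash
python3 -c "
from h import *
e=np.load('pics/top0.npy');C=cloud('top',e).reshape(-1,3)
m=(C[:,1]<-300)&(C[:,1]>-540)&(C[:,0]>510)
for a in range(510,700,20):
  k=m&(C[:,0]>=a)&(C[:,0]<a+20);print(a,C[k,2].max().round(0),end='; ')
N=C[(C[:,2]>216)&(C[:,2]<235)&(abs(C[:,0]-497)<20)&(C[:,1]<-340)&(C[:,1]>-500)]
for a in range(-495,-340,25):
  k=(N[:,1]>=a)&(N[:,1]<a+25);print(a,N[k,0].min().round(1),N[k,0].max().round(1),N[k,2].mean().round(1))
to(496.5,-419.7,283,-.013)"
```

```text
510 93.0; 530 89.0; 550 7.0; 570 12.0; 590 11.0; 610 6.0; 630 7.0; 650 6.0; 670 108.0; 690 108.0; -495 490.3 499.2 222.7
-470 490.7 501.5 223.6
-445 491.0 501.7 224.0
-420 492.2 501.9 223.2
-395 492.7 502.2 223.4
-370 492.1 503.3 222.4
-345 493.9 493.9 217.3
t 8.15 pos [ 486.4 -113.   283. ] yaw 0.02 F [ 1.  -0.7  0.8] gw 48.4 q6 -0.32 | shift [-0.3069  0.0041  0.0007] turn 0.033
```

In the tool's units: -0.307 m is -0.4093, 0.004 m is 0.0053, 0.034 rad is 0.0085.

>>> jog_arm([
  {"x": -0.4093,"y": 0.0053,"z": 0,"turn": 0.0085,"grip": 0.55},
  {"x": -0.4093,"y": 0.0053,"z": 0,"turn": 0.0085,"grip": 0.55},
  {"x": -0.4093,"y": 0.0053,"z": 0,"turn": 0.0085,"grip": 0.55},
  {"x": -0.4093,"y": 0.0053,"z": 0,"turn": 0.0085,"grip": 0.55},
  {"x": -0.4093,"y": 0.0053,"z": 0,"turn": 0.0085,"grip": 0.55},
  {"x": -0.4093,"y": 0.0053,"z": 0,"turn": 0.0085,"grip": 0.55},
  {"x": -0.4093,"y": 0.0053,"z": 0,"turn": 0.0085,"grip": 0.55},
  {"x": -0.4093,"y": 0.0053,"z": 0,"turn": 0.0085,"grip": 0.55},
])

```text
time_s: 9.15
tool_pos: [496.3, -417.3, 278.4]
orientation: [0.001, 0.711, 0.703, 0.0]
force: [0.4, 0.2, -0.6]
grip_width: 48.4
grip_force: 0.0
```

```bash
python3 -c "
from h import *
to(496.7,-419.7,208,-.015)"
```

```text
t 9.15 pos [ 496.3 -417.3  278.4] yaw -0.011 F [ 0.4  0.2 -0.6] gw 48.4 q6 -0.74 | shift [-0.0024  0.0004  0.0704] turn 0.004
```

In the tool's units: 0.07 m is 0.0933, 0.04 m is 0.0533, 0.004 rad is 0.001.

>>> jog_arm([
  {"x": -0.0027,"y": 0.0007,"z": 0.0533,"turn": 0.001,"grip": 0.55},
  {"x": -0.0027,"y": 0.0007,"z": 0.0933,"turn": 0.001,"grip": 0.55},
  {"x": -0.0027,"y": 0.0007,"z": 0.0933,"turn": 0.001,"grip": 0.55},
  {"x": -0.0027,"y": 0.0007,"z": 0.0933,"turn": 0.001,"grip": 0},
  {"x": -0.0027,"y": 0.0007,"z": 0.0933,"turn": 0.001,"grip": 0},
  {"x": -0.0027,"y": 0.0007,"z": 0.0933,"turn": 0.001,"grip": 0},
  {"x": -0.0027,"y": 0.0007,"z": 0.0933,"turn": 0.001,"grip": 0},
  {"x": -0.0027,"y": 0.0007,"z": 0.0933,"turn": 0.001,"grip": 0},
])

```text
time_s: 10.15
tool_pos: [496.2, -420.9, 208.0]
orientation: [0.0, 0.713, 0.701, -0.0]
force: [-0.7, -0.5, 1.6]
grip_width: 9.2
grip_force: 30.0
```

```bash
python3 -c "
from h import *
to(496.7,-419.7,350,-.015)"
```

```text
t 10.15 pos [ 496.2 -420.9  208. ] yaw -0.017 F [-0.7 -0.5  1.6] gw 9.2 q6 -0.74 | shift [ 0.0012  0.0005 -0.142 ] turn -0.002
```

Held (9.2 mm). Lift slowly, and locate the ledge.

In the tool's units: -0.14 m is -0.1867, -0.02 m is -0.0267.

>>> jog_arm([
  {"x": 0,"y": 0,"z": -0.0267,"turn": 0,"grip": 0},
  {"x": 0,"y": 0,"z": -0.0667,"turn": 0,"grip": 0},
  {"x": 0,"y": 0,"z": -0.1067,"turn": 0,"grip": 0},
  {"x": 0,"y": 0,"z": -0.1467,"turn": 0,"grip": 0},
  {"x": 0,"y": 0,"z": -0.1867,"turn": 0,"grip": 0},
  {"x": 0,"y": 0,"z": -0.1867,"turn": 0,"grip": 0},
])

```text
time_s: 10.9
tool_pos: [496.6, -421.1, 350.2]
orientation: [0.002, 0.713, 0.701, 0.0]
force: [-0.4, -0.6, -1.3]
grip_width: 8.9
grip_force: 30.0
```

Run:
```python
from h import *
np.set_printoptions(precision=1,suppress=True)
e=np.load('pics/top0.npy');C=cloud('top',e)
y=.021;Rz=np.array([[np.cos(y),-np.sin(y),0],[np.sin(y),np.cos(y),0],[0,0,1]])
o=np.array([467.2,170.8,0]);S=(C-o)@Rz   # stand frame
m=(abs(S[...,1])<200)&(S[...,0]>-100)&(S[...,0]<100)&(S[...,2]>25)
P=S[m];Q=P[abs(P[:,1])<95]
print("y ext of z>100",Q[Q[:,2]>100][:,1].min(),Q[Q[:,2]>100][:,1].max())
yc=0
for a in range(-90,95,6):
    k=(Q[:,0]>=a)&(Q[:,0]<a+6)&(abs(Q[:,1]-0)<70)
    if k.sum()>3: print(a+3,k.sum(),np.percentile(Q[k,2],[5,50,95]))
to(496.7,-419.7,350,-.015)
t,d=robot.read_camera('top')
cv2.imwrite('pics/t5.png',t)
N=cloud('scene',robot.read_camera('scene')[1])
k=(N[...,1]<-330)&(N[...,1]>-510)&(abs(N[...,0]-497)<25)&(N[...,2]>130)&(N[...,2]<330)
q=N[k]
print("nb",np.percentile(q,[.5,99.5],axis=0),len(q))
```

```text
y ext of z>100 -84.54151162112024 84.04614819851096
-75 77 [60.8 65.  67.8]
-69 190 [67.2 73.9 79.7]
-63 148 [61.7 78.7 82. ]
-57 170 [57.9 60.6 63.2]
-51 156 [55.  57.5 60.5]
-45 160 [51.8 55.1 58. ]
-39 166 [50.2 52.6 55.4]
-33 191 [54.5 60.8 67.7]
-27 203 [67.4 73.7 80.9]
-21 206 [80.3 87.1 92.8]
-15 215 [ 93.2  99.5 105.7]
-9 226 [106.1 112.6 119.4]
-3 229 [118.8 125.7 132.2]
3 242 [131.7 138.4 144.2]
9 255 [143.4 150.9 157.7]
15 265 [157.5 164.1 171.2]
21 236 [170.4 175.5 178.7]
27 171 [172.9 175.7 178.6]
t 10.9 pos [ 496.6 -421.1  350.2] yaw -0.017 F [-0.4 -0.6 -1.3] gw 8.9 q6 -0.74 | shift [0. 0. 0.] turn -0.002
nb [[ 487.6 -496.4  155. ]
 [ 498.3 -348.1  329.3]] 6096
```

Run:
```python
from h import *
N=cloud('scene',robot.read_camera('scene')[1])
q=N[(N[...,1]<-350)&(N[...,1]>-480)&(abs(N[...,0]-495)<20)&(N[...,2]>165)&(N[...,2]<310)]
for _ in range(6):
    c=q.mean(0);n=np.linalg.svd(q-c,full_matrices=False)[2][2];q=q[abs((q-c)@n)<3]
print(c,n,len(q))
to(424.2,168.9,350,.021)
```

```text
[ 490.0564249  -418.4464386   241.11890784] [-0.99987026  0.01606488  0.00117274] 4020
t 11.05 pos [ 496.2 -420.8  345.3] yaw -0.017 F [ 0.3 -0.4 -2.6] gw 9.1 q6 -0.74 | shift [ 0.5884 -0.0821 -0.0034] turn -0.038
```

Notebook hangs vertical. Carry it over.

In the tool's units: 0.56 m is 0.7467, -0.038 m is -0.0507, -0.038 rad is -0.0095.

>>> jog_arm([
  {"x": 0.04,"y": -0.0053,"z": 0,"turn": 0,"grip": 0},
  {"x": 0.12,"y": -0.016,"z": 0,"turn": -0.0025,"grip": 0},
  {"x": 0.2,"y": -0.028,"z": 0,"turn": -0.005,"grip": 0},
  {"x": 0.28,"y": -0.0387,"z": 0,"turn": -0.0075,"grip": 0},
  {"x": 0.36,"y": -0.0507,"z": 0,"turn": -0.0095,"grip": 0},
  {"x": 0.44,"y": -0.0613,"z": 0,"turn": -0.0095,"grip": 0},
  {"x": 0.52,"y": -0.072,"z": 0,"turn": -0.0095,"grip": 0},
  {"x": 0.6,"y": -0.084,"z": 0,"turn": -0.0095,"grip": 0},
  {"x": 0.68,"y": -0.0953,"z": 0,"turn": -0.0095,"grip": 0},
  {"x": 0.7467,"y": -0.1053,"z": 0,"turn": -0.0095,"grip": 0},
])

```text
time_s: 12.3
tool_pos: [425.8, 142.5, 345.5]
orientation: [-0.001, 0.699, 0.715, -0.001]
force: [1.4, -0.1, -1.3]
grip_width: 8.9
grip_force: 30.0
```

```bash
python3 -c "
from h import *
to(424.2,168.9,280,.021)"
```

```text
t 12.3 pos [425.8 142.5 345.5] yaw 0.022 F [ 1.4 -0.1 -1.3] gw 8.9 q6 0.23 | shift [ 0.0265 -0.0008  0.0655] turn 0.001
```

In the tool's units: 0.065 m is 0.0867, -0.001 m is -0.0013.

>>> jog_arm([
  {"x": 0.0333,"y": -0.0013,"z": 0.0267,"turn": 0,"grip": 0},
  {"x": 0.0333,"y": -0.0013,"z": 0.06,"turn": 0,"grip": 0},
  {"x": 0.0333,"y": -0.0013,"z": 0.0867,"turn": 0,"grip": 0},
  {"x": 0.0333,"y": -0.0013,"z": 0.0867,"turn": 0,"grip": 0},
  {"x": 0.0333,"y": -0.0013,"z": 0.0867,"turn": 0,"grip": 0},
])

```text
time_s: 12.92
tool_pos: [425.1, 165.4, 282.5]
orientation: [-0.0, 0.7, 0.714, -0.0]
force: [-0.5, 0.0, -1.1]
grip_width: 8.9
grip_force: 30.0
```

Run:
```python
from h import *
p,d=robot.read_camera('scene');N=cloud('scene',d)
cv2.imwrite('pics/s6.png',cv2.resize(p[60:240,110:290],(600,600),interpolation=cv2.INTER_CUBIC))
q=N[(N[...,1]<250)&(N[...,1]>90)&(abs(N[...,0]-420)<25)&(N[...,2]>110)&(N[...,2]<225)]
for _ in range(6):
    c=q.mean(0);n=np.linalg.svd(q-c,full_matrices=False)[2][2];q=q[abs((q-c)@n)<3]
print(c.round(1),n,len(q),np.percentile(q,[1,99],axis=0).round(0))
to(424.2,168.9,250,.021)
```

```text
[418.2 161.5 168.9] [ 0.99967903  0.02530515 -0.00121654] 974 [[415.  91. 111.]
 [422. 237. 224.]]
t 12.97 pos [425.4 165.4 283.1] yaw 0.021 F [ 0.1  0.3 -1.5] gw 9.2 q6 0.28 | shift [ 0.0035 -0.0011  0.0331] turn -0.0
```

View pics/s6.png

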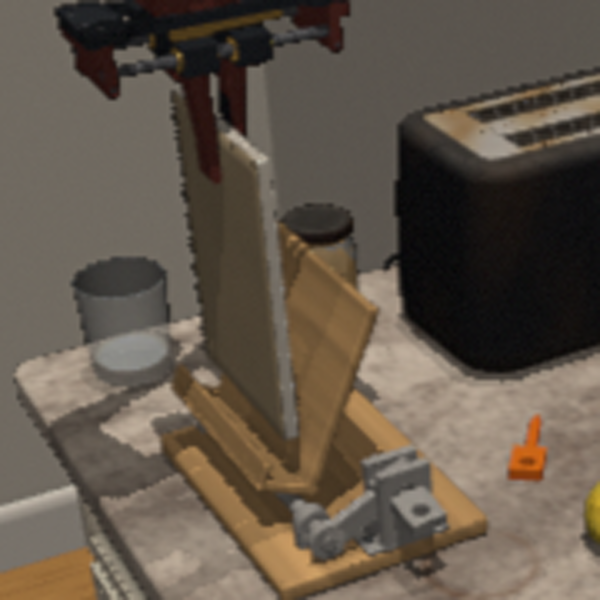

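The notebook hangs over the ledge between lip and rest, with its bottom edge at about (290,435) in the crop. The pin head sits flush on the fork at (415,505). Lower gently to contact.

In the tool's units: 0.03 m is 0.04, 0.025 m is 0.0333.

>>> jog_arm([
  {"x": 0.004,"y": -0.0013,"z": 0.02,"turn": 0,"grip": 0},
  {"x": 0.004,"y": -0.0013,"z": 0.0333,"turn": 0,"grip": 0},
  {"x": 0.004,"y": -0.0013,"z": 0.04,"turn": 0,"grip": 0},
  {"x": 0.004,"y": -0.0013,"z": 0.04,"turn": 0,"grip": 0},
])

```text
time_s: 13.48
tool_pos: [424.0, 168.4, 252.0]
orientation: [-0.0, 0.7, 0.714, -0.0]
force: [0.7, 0.1, -1.5]
grip_width: 9.3
grip_force: 30.0
```

In the tool's units: 0.004 m is 0.0053, 0.002 m is 0.0027.

>>> jog_arm([
  {"x": 0,"y": 0,"z": 0.0027,"turn": 0,"grip": 0},
  {"x": 0,"y": 0,"z": 0.0053,"turn": 0,"grip": 0},
  {"x": 0,"y": 0,"z": 0.0053,"turn": 0,"grip": 0},
])

```text
time_s: 13.85
tool_pos: [424.2, 168.4, 248.5]
orientation: [-0.0, 0.7, 0.714, -0.0]
force: [-0.8, 0.0, -1.6]
grip_width: 9.5
grip_force: 30.0
```

Still hanging free (-1.6 N). Go on in small steps.

In the tool's units: 0.002 m is 0.0027, 0.001 m is 0.0013.

>>> jog_arm([
  {"x": 0,"y": 0,"z": 0.0013,"turn": 0,"grip": 0},
  {"x": 0,"y": 0,"z": 0.0027,"turn": 0,"grip": 0},
  {"x": 0,"y": 0,"z": 0.0027,"turn": 0,"grip": 0},
])

```text
time_s: 14.22
tool_pos: [424.5, 168.5, 247.7]
orientation: [0.001, 0.7, 0.714, 0.001]
force: [-0.3, -1.2, 4.8]
grip_width: 8.9
grip_force: 30.0
```

In the tool's units: 0.002 m is 0.0027, 0.001 m is 0.0013.

>>> jog_arm([
  {"x": 0,"y": 0,"z": 0.0013,"turn": 0,"grip": 0},
  {"x": 0,"y": 0,"z": 0.0027,"turn": 0,"grip": 0},
  {"x": 0,"y": 0,"z": 0.0027,"turn": 0,"grip": 0},
])

```text
time_s: 14.6
tool_pos: [424.5, 168.5, 247.7]
orientation: [0.001, 0.7, 0.714, 0.002]
force: [-3.2, -1.1, 12.1]
grip_width: 9.1
grip_force: 30.0
```

Resting on the ledge (12 N). Now open a little so it leans on the rear finger, and let it follow backward to the rest.

In the tool's units: 0.03 m is 0.04, 0.024 m is 0.032.

>>> jog_arm([
  {"x": 0,"y": 0,"z": -0.0027,"turn": 0,"grip": 0.0},
  {"x": 0,"y": 0,"z": -0.0027,"turn": 0,"grip": 0.2},
  {"x": 0,"y": 0.0027,"z": -0.0027,"turn": 0,"grip": 0.2},
  {"x": 0,"y": 0.008,"z": -0.0027,"turn": 0,"grip": 0.24},
  {"x": 0,"y": 0.016,"z": -0.0027,"turn": 0,"grip": 0.28},
  {"x": 0,"y": 0.024,"z": -0.0027,"turn": 0,"grip": 0.32},
  {"x": 0,"y": 0.032,"z": -0.0027,"turn": 0,"grip": 0.35},
  {"x": 0,"y": 0.04,"z": -0.0027,"turn": 0,"grip": 0.36},
  {"x": 0,"y": 0.04,"z": -0.0027,"turn": 0,"grip": 0.36},
])

```text
time_s: 15.72
tool_pos: [454.6, 169.0, 246.4]
orientation: [-0.0, 0.7, 0.714, -0.0]
force: [0.7, -0.2, -0.1]
grip_width: 31.7
grip_force: 0.1
```

Run:
```python
from h import *
p,d=robot.read_camera('scene');N=cloud('scene',d)
cv2.imwrite('pics/s7.png',cv2.resize(p[60:240,110:290],(600,600),interpolation=cv2.INTER_CUBIC))
to(505.2,170,245,.021)
```

```text
t 15.78 pos [454.3 169.1 246.5] yaw 0.021 F [ 0.7  0.5 -0.4] gw 31.6 q6 0.27 | shift [-0.0001  0.0509  0.0015] turn -0.0
```

View pics/s7.png

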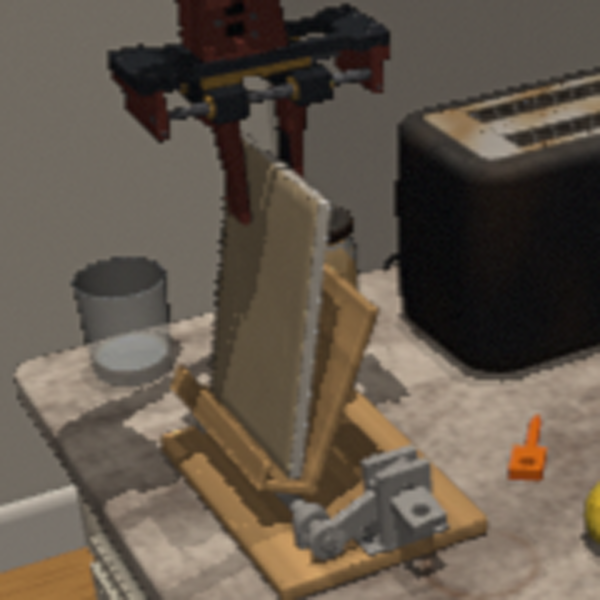

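The notebook stands on the ledge behind the lip, with its bottom corner at (295,475), and leans back on the rear finger. Continue.

In the tool's units: 0.051 m is 0.068, 0.047 m is 0.0627.

>>> jog_arm([
  {"x": 0,"y": 0.008,"z": 0.0013,"turn": 0,"grip": 0.36},
  {"x": 0,"y": 0.016,"z": 0.0013,"turn": 0,"grip": 0.36},
  {"x": 0,"y": 0.024,"z": 0.0013,"turn": 0,"grip": 0.36},
  {"x": 0,"y": 0.032,"z": 0.0013,"turn": 0,"grip": 0.36},
  {"x": 0,"y": 0.04,"z": 0.0013,"turn": 0,"grip": 0.36},
  {"x": 0,"y": 0.048,"z": 0.0013,"turn": 0,"grip": 0.36},
  {"x": 0,"y": 0.056,"z": 0.0013,"turn": 0,"grip": 0.36},
  {"x": 0,"y": 0.0627,"z": 0.0013,"turn": 0,"grip": 0.36},
  {"x": 0,"y": 0.068,"z": 0.0013,"turn": 0,"grip": 0.36},
  {"x": 0,"y": 0.068,"z": 0.0013,"turn": 0,"grip": 0.36},
])

```text
time_s: 17.02
tool_pos: [505.3, 170.1, 245.5]
orientation: [-0.0, 0.7, 0.714, -0.0]
force: [0.1, 0.2, 0.0]
grip_width: 31.5
grip_force: 0.0
```

```bash
cat > fit.py <<'E'
from h import *
p,d=robot.read_camera('scene');N=cloud('scene',d)
cv2.imwrite('pics/s8.png',cv2.resize(p[60:240,110:290],(600,600),interpolation=cv2.INTER_CUBIC))
q=N[(N[...,1]<240)&(N[...,1]>95)&(N[...,0]>400)&(N[...,0]<520)&(N[...,2]>95)&(N[...,2]<215)]
for _ in range(8):
    c=np.median(q,0) if _<2 else q.mean(0);n=np.linalg.svd(q-c,full_matrices=False)[2][2];q=q[abs((q-c)@n)<(8 if _<3 else 3)]
y=.021;Rz=np.array([[np.cos(y),-np.sin(y),0],[np.sin(y),np.cos(y),0],[0,0,1]])
cs=(c-[467.2,170.8,0])@Rz-[-37.5,0,51.2]
print("tilt",np.arcsin(abs(n[2])),"nb front face x in ledge (want about -10)",cs@[.906,0,-.423],len(q))
to(505.2,170,245,.021)
E
python3 fit.py
```

```text
tilt 0.44865223711441654 nb front face x in ledge (want about -10) -10.193619290574794 1627
t 17.07 pos [505.2 170.1 245.6] yaw 0.021 F [ 0.1  0.5 -0.5] gw 31.7 q6 0.24 | shift [-0.0001  0.      0.0006] turn -0.0
```

Lying flat on the rest (tilt 0.449, front face at -10 mm). Withdraw straight up.

In the tool's units: -0.12 m is -0.16, -0.08 m is -0.1067.

>>> jog_arm([
  {"x": 0,"y": 0,"z": -0.0107,"turn": 0,"grip": 0.36},
  {"x": 0,"y": 0,"z": -0.0267,"turn": 0,"grip": 0.36},
  {"x": 0,"y": 0,"z": -0.0533,"turn": 0,"grip": 0.36},
  {"x": 0,"y": 0,"z": -0.1067,"turn": 0,"grip": 0.36},
  {"x": 0,"y": 0,"z": -0.16,"turn": 0,"grip": 0.36},
  {"x": 0,"y": 0,"z": -0.16,"turn": 0,"grip": 0.36},
  {"x": 0,"y": 0,"z": -0.16,"turn": 0,"grip": 0.36},
  {"x": 0,"y": 0,"z": -0.16,"turn": 0,"grip": 0.36},
])

```text
time_s: 18.08
tool_pos: [505.0, 170.1, 364.0]
orientation: [-0.001, 0.7, 0.715, -0.001]
force: [-0.5, 1.0, -0.0]
grip_width: 31.4
grip_force: 0.0
```

```bash
python3 fit.py
```

```text
tilt 0.46171835266327105 nb front face x in ledge (want about -10) -8.722205101223501 1676
t 18.12 pos [505.  170.1 364. ] yaw 0.021 F [-0.4  0.3 -1.1] gw 31.4 q6 0.24 | shift [-0.      0.0005  0.119 ] turn 0.0
```

View pics/s8.png

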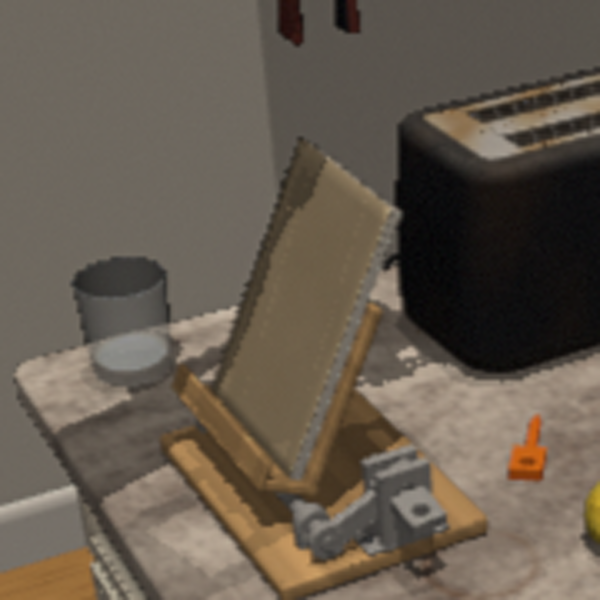

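The notebook leans flat on the rest behind the lip, its bottom corner at (300,475). The pin head is flush on the fork at (415,505), and the gripper is clear.

```bash
python3 -c "
from h import *
print(robot.job_done())"
```

```text
the job is handed in; nothing more can be done
None
```

I handed the job in at about 18 s: the pin is home in the fork, the notebook leans flat against the rest in the middle of the ledge behind the lip, and the arm never went near the mug or lemon; the hand-in gave no verdict.

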